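# Bolt down the monitor-arm foot with a drift

### The job

The foot of a monitor arm sits on the desk's slotted rail with one bolt in, but its slotted hole has swung out of line with the hole of the nut locked in the rail below. Take the tapered drift from the blue stand, feel for the nut's hole and work the drift gently down, without forcing it, until it is home and slot and nut are in line; move the foot with the drift only, never by hand. Then put the drift back in its socket and push the brass-headed bolt home through foot and nut, leaving the short bolt and the things on the desk alone.

Things in the scene. Friction and masses are not known exactly. Their poses are not given: they have to be found in the camera images.
- rail: Aluminium rail, 348 x 80 x 50 mm fixed to the desk: a hollow channel, 20 mm slot along its top between 4 mm lips. Origin: centre of its underside; x along it, z up. A 12 mm brass nut plate (top 46 mm above the desk) is locked in it under the foot's slot; its one 14.5 mm hole, right through, lies on rail y = 0, up to 18 mm either way along x from x = 60 mm: find it by feel or sight.
- foot: Dark steel foot plate of a monitor arm, 196 x 76 x 8 mm, on top of the rail, with a socket tube (40 mm wide, 60 mm tall) standing on it 40 mm from the origin along x. Origin: underside of the plate on the axis of the fitted bolt (hexagon head, 12 mm high), over the rail's centre line; x points along the plate to its slot, 120 mm away. It can only swing about that bolt, 0.07 rad either way.
- foot_slot (a point): Centre of the foot's slot, on its top face, 58 mm above the desk. Slot: 54 mm along the foot, 14.5 mm across; in line when over the rail's centre line (rail y = 0). It starts 4 to 5.5 mm off to the rail's +y side. The foot is snug: it stays where left and takes about 9 N here to move.
- drift: Tapered steel drift with a yellow round handle, upright in the stand, 125 mm long, about 180 g. Origin at the centre of its point, z up to the handle. 7 mm across at the point, tapering out to 13.6 mm at 35 mm, then 13.6 mm to 55 mm, where the handle begins with a shoulder (20 mm across, 70 mm long). Lightly oiled. Home in slot and nut, the shoulder is on the foot or up to 7 mm above it.
- bolt: Thumb bolt with a brass-coloured head, upright in one of the stand's two bolt sockets: shank 12 mm across and 42 mm long, pointed to 7 mm over its last 4 mm; round head 24 mm across and 26 mm high. 90 g. Origin at the centre of the shank's point, z up to the head. Its nut is a push-in one, nothing to turn: it goes straight down until the head sits on the foot.
- short_bolt: Thumb bolt with a black head (24 mm across, 26 mm high) and a 24 mm long shank, upright in the other bolt socket; not needed. Origin at the centre of the shank's point.
- stand: Blue plastic stand, 210 x 55 x 60 mm, fixed to the desk. Origin at the centre of its underside; x along its length. Three sockets from top to desk on its centre line: the drift's (16 mm) 80 mm from the origin along -x, the bolts' (14.5 mm) 15 mm and 80 mm along +x.
- stand_socket (a point): Centre of the mouth of the drift's socket, on the stand's top face, 60 mm above the desk. The drift stands in it with the handle's shoulder on the top face, point 5 mm above the desk.
- mouse: Black computer mouse, 100 x 58 x 28 mm, on a green mat. Origin at the centre of its underside.
- pen_pot: Dark red pen pot, 76 mm across, 95 mm high, pens up to 145 mm. Origin at the centre of its underside.
Things that resemble listed ones, but are neither listed nor needed, are in the scene too. Of the things like the bolt, leave any that is green; of the rest the larger one is meant.

How it is judged:
By the outcome, as a careful person would: the job done as asked, in the order asked, and still so for the second after the job is handed in, with the robot touching nothing.
It also fails if it takes over 72 s, if anything falls off the work surface, if the arm or the gripper's body presses on something with over 40 N, if the wrist force passes 120 N, or if a joint passes its speed limit or range.

### The arm

A 6-joint arm with a two-finger parallel gripper is mounted at the origin on the work surface. World frame = base frame: x ahead of the robot, y to its left, z up, the work surface at z = 0. Lengths are in m, angles in rad, forces in N, time in s.
With the tool pointing down it reaches from about 0.375 to 0.9 m from the base axis. Payload 3.1 kg.
Tool frame: the origin (TCP) lies midway between the tips of the shut fingers; the grasp point (between the pads) lies 19 mm behind it (robot.grip_depth is the distance from the TCP to the grasp point, in m); z points along the fingers, y is the direction in which the jaws open and shut (so a half turn about z gives the same grasp; the last joint's range is limited). The gripper opens to 87 mm and grips with 3 to 60 N. Pads are 19 mm wide; open, the fingers measure 117 mm over their backs; the gripper's body (75 mm by 190 mm) begins 51 mm behind the grasp point.
Start: joints at [1.032, 0.527, 1.433, -0, 1.181, -0.178], TCP at [0.22, 0.585, 0.223] pointing down, gripper open.
Joint ranges: [-3.08, 3.08], [-0.75, 2.2], [0.22, 2.44], [-1.43, 4.57], [0, 2.65], [-2.85, 2.85]. Speed limits (rad/s): [2.79, 2.79, 3.14, 3.14, 3.14, 3.14].

### API

Orientations are given as a unit quaternion [x, y, z, w].
In Python, from rig import robot gives the robot as it stands.
- The arm moves only by the tool carry_out, never from a script. Its arguments are lists of equal length, an entry for each row: "dr": the turn, a rotation vector about the world's x, y, z in rad, a list of three; "translation": the shift along the world's x, y, z in cm, a list of three; "grip": the opening, from 0 (shut) to 1 (fully open). A call has 1 to 20 rows; each row is the pose to reach, as a shift and turn from the pose commanded when the call began; what a row does not reach only later rows make up. A row lasts 1/12 s, in which the tool goes at most 41.7 mm and 7.16 degrees, less where a joint would pass 70% of its speed; a pose out of reach is approached as far as the arm can. A call with a gripper value outside its range is refused whole. The fingers move at their own pace and stop on an object; "newtons" is the grip in N (left out, the last holds). Time passes only in rows, so rows that repeat a pose let the fingers close. It gives the time, the measured TCP pose, the force and the opening at its end, in the units of the state.
- robot.get_obs(): the state, without advancing time (a new reading comes with each control period).
- robot.camera(name): name is "scene" or "top"; returns a dict with "color" (400x640x3 uint8, blue, green, red), "camera_matrix" (3x3 intrinsics, pixels), "T" (4x4, takes a point from camera to world coordinates). Camera axes: x right, y down, z forward; pixel columns grow to the right and rows downward; lengths in m; the calibration is good to about 2 mm. A picture is of the moment at which its call begins. There is no depth.
- robot.hand_in(): hands the job in, once; it reports no verdict.
The state is a dict: "time": time; "q": joint angles; "joint_velocities": joint speeds; "joint_torque": joint torques, N m; "position": TCP position; "tool_rot": TCP orientation; "ft_force": force on the tool from outside, world axes, zero at the start; "moment": the same for the moment, N m; "grip_width": finger opening in m.
Only numpy, scipy, OpenCV 4.12 (cv2) and the standard library are available. Lean on these libraries where they do the work, as an engineer would, in place of code of your own. Each camera call takes 0.05 s, during which the arm holds its last target. There are 200 camera calls.

## Working session

There is one attempt and no reset: what is moved stays moved. The work goes in short steps, Python scripts to look and compute and a tool call to move; the robot and the scene stay as the last step left them, time stands still between calls to the robot, and variables do not carry over. Pictures are saved under pics/ and viewed, about 8 in all and at most 12, crops included, and the job is handed in when it is done.

Besides the shell and the picture viewer there is one more tool, called after "Request:" in YAML: its name, and indented under it one key for each argument. carry_out: Moves the arm, as the interface text tells. Its arguments: {"type":"object","properties":{"dr":{"type":"array"},"translation":{"type":"array"},"grip":{"type":"array"},"newtons":{"type":"number"}},"required":["dr","translation","grip"]}

```bash
mkdir -p pics; ls
python3 - <<'E'
from rig import robot
import cv2,pickle,numpy as np
for n in("scene","top"):
    c=robot.camera(n);cv2.imwrite(f"pics/{n}0.png",c["color"]);pickle.dump(c,open(f"{n}0.pkl","wb"));print(n,c["camera_matrix"],c["T"].round(4))
print(robot.get_obs())
E
```

```text
pics
scene [[407.52530872   0.         317.52881133]
 [  0.         407.52530872 195.27715251]
 [  0.           0.           1.        ]] [[ 0.7264  0.3905 -0.5656  1.0688]
 [ 0.6869 -0.3824  0.6181 -0.6692]
 [ 0.0251 -0.8374 -0.546   0.5916]
 [ 0.      0.      0.      1.    ]]
top [[371.65689981   0.         318.21349192]
 [  0.         371.65689981 199.14556621]
 [  0.           0.           1.        ]] [[-0.0092 -0.9981  0.061   0.5141]
 [-0.9999  0.01    0.0126 -0.0688]
 [-0.0132 -0.0609 -0.9981  0.8647]
 [ 0.      0.      0.      1.    ]]
{'time': 0.1, 'q': array([ 1.03253215e+00,  5.28348106e-01,  1.43376491e+00, -2.88850327e-06,
        1.18142200e+00, -1.78492873e-01]), 'joint_velocities': array([ 0.00112939, -0.00154058, -0.00024377,  0.00346842,  0.00091028,
       -0.00032706]), 'joint_torque': array([-5.09654801e-04, -4.40983951e+01, -1.77149677e+01,  6.35146047e-02,
        5.33939071e-02, -3.10357700e-05]), 'position': array([0.21966293, 0.58442183, 0.22168787]), 'tool_rot': array([ 1.78916444e-01,  9.83863793e-01, -9.09945403e-04, -3.39396350e-04]), 'ft_force': array([-0.07797816, -0.32757359,  0.54335761]), 'moment': array([-0.02111823, -0.00736504,  0.00789142]), 'grip_width': 0.08697386753450635}
```

View pics/scene0.png

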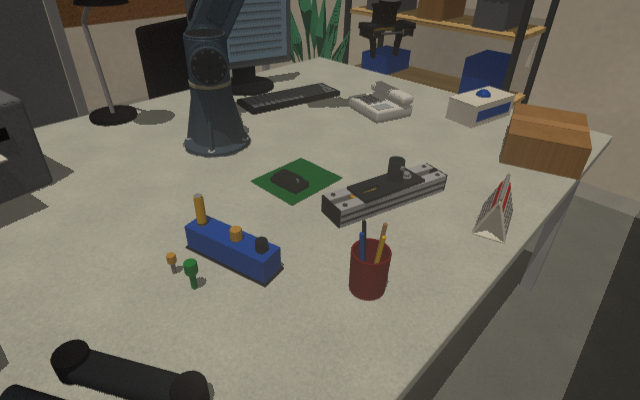

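View pics/top0.png

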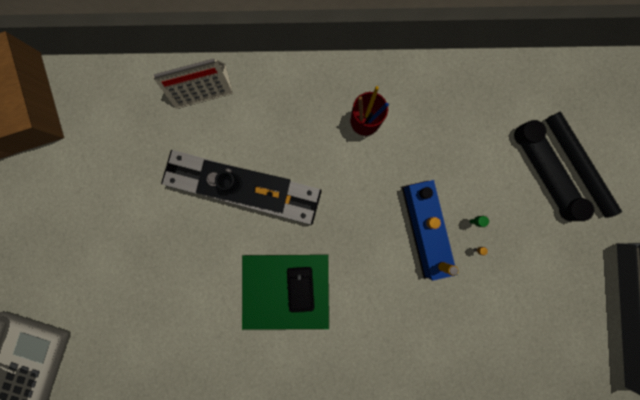

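Top view: the stand has its drift at (447,270), the brass head at (433,223) and the black head at (425,193). The foot's slot shows brass at (267,192). The bolt candidates are the brass one in the stand (433,223), the small loose brass one (482,251) and the loose green one (482,221). The stand's brass bolt fits, being the larger and not green. I'll confirm it in a crop.

Run:
```python
import cv2,numpy as np
t=cv2.imread("pics/top0.png")
a=cv2.resize(t[175:290,395:495],None,fx=4,fy=4,interpolation=cv2.INTER_CUBIC)
b=cv2.resize(t[145:230,235:325],None,fx=4.4,fy=4.4,interpolation=cv2.INTER_CUBIC)
m=np.zeros((470,800,3),np.uint8);m[:460,:400]=a;m[:b.shape[0],402:402+b.shape[1]]=b[:, :398]
m=np.clip(m.astype(float)*1.5,0,255).astype(np.uint8)
cv2.imwrite("pics/crop1.png",m)
```

```text
(no output)
```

View pics/crop1.png

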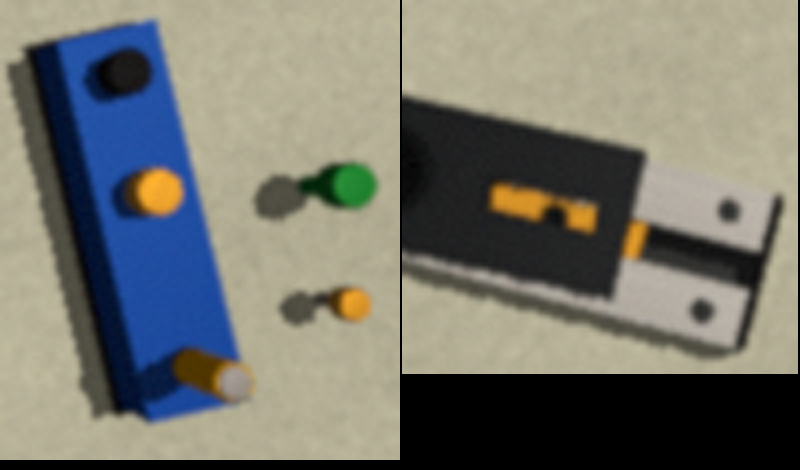

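The crop confirms the bolt: the stand's middle brass head is larger than the loose brass one. The nut hole is the dark notch at crop (555,215), which is about image (270,194).

```bash
cat > h.py <<'E'
import cv2,pickle,numpy as np
def P(c,u,v,z):
    d=c["T"][:3,:3]@np.linalg.solve(c["camera_matrix"],[u,v,1.]);o=c["T"][:3,3]
    return o+d*(z-o[2])/d[2]
def proj(c,p):
    T=np.linalg.inv(c["T"]);q=c["camera_matrix"]@(T[:3,:3]@p+T[:3,3]);return q[:2]/q[2]
def blobs(m,box,lo=3,hi=2000):
    x0,y0,x1,y1=box;n,_,s,c=cv2.connectedComponentsWithStats(m[y0:y1,x0:x1].astype(np.uint8))
    return [(s[i,4],s[i,:4]+[x0,y0,0,0],(c[i]+[x0,y0]).round(2)) for i in range(1,n) if lo<=s[i,4]<=hi]
E
python3 - <<'E'
from h import *
c=pickle.load(open("top0.pkl","rb"));im=c["color"];hsv=cv2.cvtColor(im,cv2.COLOR_BGR2HSV);H,S,V=cv2.split(hsv)
f=lambda p:(p*1000).round(1)
print("brass");
for b in blobs((H>8)&(H<28)&(S>150)&(V>90),(240,150,500,300)):print(b)
print("lips")
for b in blobs((S<25)&(V>90),(150,140,330,235),20):print(b)
L=((S<25)&(V>90)).astype(np.uint8)
L[:140]=0;L[235:]=0;L[:,:155]=0;L[:,330:]=0
# screws: dark dots within lips
for b in blobs((V<95),(160,145,325,230),3,40):print("dark",b)
print("drift top",blobs((S<60)&(V>90),(440,260,465,280)))
print("black",blobs((V<50),(412,180,440,205)))
for n,u,v,z in[("drift",453.5,270.2,.13),("bolt",434.3,222.7,.086),("short",426,193,.086),("hole",269.8,193.9,.046),("railR",306.25,204.1,.05),("nutend",287.7,199.5,.046)]:print(n,f(P(c,u,v,z)))
E
```

```text
brass
(np.int32(71), array([256, 187,  13,   8]), array([261.38, 190.27]))
(np.int32(34), array([272, 191,   7,   6]), array([275.18, 193.68]))
(np.int32(27), array([285, 195,   6,   8]), array([287.52, 198.85]))
(np.int32(93), array([429, 218,  11,  10]), array([433.97, 222.55]))
(np.int32(47), array([480, 247,   7,   8]), array([482.96, 250.53]))
(np.int32(4), array([449, 266,   3,   4]), array([449.75, 267.5 ]))
lips
(np.int32(40), array([170, 151,   8,  12]), array([173.22, 156.28]))
(np.int32(54), array([182, 155,  12,  13]), array([187.85, 160.69]))
(np.int32(23), array([192, 164,   9,   6]), array([197.22, 167.17]))
(np.int32(32), array([164, 172,  10,  12]), array([168.  , 176.84]))
(np.int32(88), array([181, 177,  17,  14]), array([189.94, 183.01]))
(np.int32(31), array([171, 179,  14,   8]), array([176.35, 182.42]))
(np.int32(277), array([288, 183,  31,  19]), array([303.13, 191.81]))
(np.int32(308), array([277, 205,  36,  18]), array([296.58, 213.31]))
dark (np.int32(33), array([176, 155,   6,   6]), array([178.58, 157.58]))
dark (np.int32(36), array([169, 177,   7,   7]), array([171.97, 180.08]))
dark (np.int32(26), array([307, 190,   5,   6]), array([309. , 192.5]))
dark (np.int32(29), array([300, 213,   6,   6]), array([302.59, 215.28]))
drift top [(np.int32(253), array([440, 260,  25,  20]), array([457.13, 270.83]))]
black [(np.int32(140), array([417, 187,  16,  13]), array([424.32, 193.24]))]
drift [ 417.6 -321.8  130. ]
bolt [ 510.1 -300.3   86. ]
short [ 572.3 -284.7   86. ]
hole [576.8  48.6  46. ]
railR [553.2 -32.1  50. ]
nutend [564.   9.  46.]
```

Run:
```python
from h import *
c=pickle.load(open("top0.pkl","rb"));im=c["color"];hsv=cv2.cvtColor(im,cv2.COLOR_BGR2HSV);H,S,V=cv2.split(hsv)
sc=[P(c,*p,.05)[:2]*1000 for p in[(178.58,157.58),(171.97,180.08),(309,192.5),(302.59,215.28)]]
A=(sc[0]+sc[1])/2;B=(sc[2]+sc[3])/2;u=(B-A)/np.linalg.norm(B-A);n=np.array([-u[1],u[0]]);O=(A+B)/2
print("len",np.linalg.norm(B-A),"widths",np.linalg.norm(sc[0]-sc[1]),np.linalg.norm(sc[2]-sc[3]),"O",O,"u",u,"n",n,"ang n",np.arctan2(n[1],n[0]))
R=lambda u_,v,z:((lambda d:(d@u,d@n))(P(c,u_,v,z)[:2]*1000-O))
print("hole",R(269.8,193.9,.046));print("nut strip end",R(287.52,198.85,.046))
for b in [(261.38,190.27),(275.18,193.68)]:print(R(*b,.046))
# rectified patch, 8 px/mm *... rail frame at z=46mm: x 25..105, y -20..20
def rect(z,name,s=10):
    X,Y=np.meshgrid(np.arange(20,110,1/s),np.arange(20,-20,-1/s));pts=O[:,None,None]+u[:,None,None]*X+n[:,None,None]*Y
    T=np.linalg.inv(c["T"]);q=np.stack([pts[0]/1000,pts[1]/1000,np.full(X.shape,z)],-1)@T[:3,:3].T+T[:3,3]
    q=q@c["camera_matrix"].T;q=(q[...,:2]/q[...,2:]).astype(np.float32)
    return cv2.remap(im,q[...,0],q[...,1],cv2.INTER_CUBIC)
r=rect(.046,"")
r=np.clip(r*1.7,0,255).astype(np.uint8)
for x in range(20,110,10):cv2.line(r,((x-20)*10,0),((x-20)*10,8 if x!=60 else 25),(0,0,255),2)
for y in(-10,0,10):cv2.line(r,(0,(20-y)*10),(15,(20-y)*10),(0,0,255),2)
cv2.imwrite("pics/rect.png",cv2.resize(r,(800,356)))
```

```text
len 300.2110099545172 widths 52.034092210412176 51.97588204594211 O [594.11084808 113.43720781] u [-0.26887236 -0.96317582] n [ 0.96317582 -0.26887236] ang n -0.27222208373284407
hole (np.float64(67.11264371149072), np.float64(0.778725034354351))
nut strip end (np.float64(107.93486192355643), np.float64(0.37190878171676234))
(np.float64(46.91003546904338), np.float64(3.7070774510588533))
(np.float64(78.49964198131786), np.float64(4.3379436251889745))
```

View pics/rect.png

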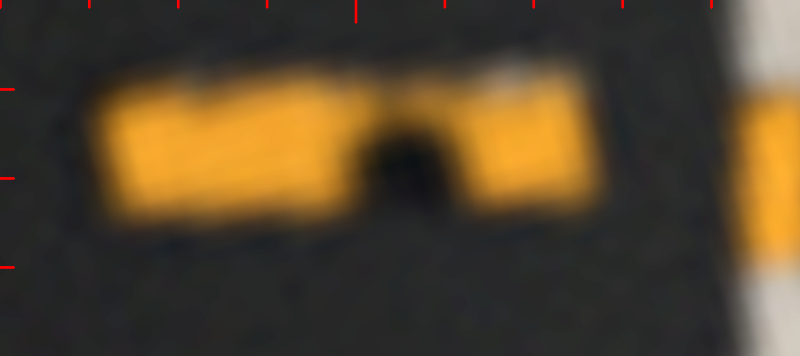

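Rail axis: screw spacing 300 mm, with the nut hole at rail x ≈ 66, y ≈ 0 (rectified crop, hole about (410,165)), which is world (576.4, 49.9) mm. Stand sockets: drift to bolt measures 95.0 mm and bolt to short bolt 64 mm, against 95 and 65 expected. The arm goes to the drift via a waypoint clear of the base.

Request:
carry_out:
  dr:
    - [0,0,-0.12]
    - [0,0,-0.24]
    - [0,0,-0.36]
    - [0,0,-0.48]
    - [0,0,-0.6]
    - [0,0,-0.72]
    - [0,0,-0.84]
    - [0,0,-0.96]
    - [0,0,-1.08]
    - [0,0,-1.2]
    - [0,0,-1.32]
    - [0,0,-1.44]
    - [0,0,-1.483]
    - [0,0,-1.483]
    - [0,0,-1.483]
  translation:
    - [2.5,-3.3,0]
    - [5,-6.6,0]
    - [7.5,-9.9,0]
    - [10,-13.2,0]
    - [12.5,-16.5,0]
    - [15,-19.8,0]
    - [17.5,-23.1,0]
    - [20,-26.4,0]
    - [22.5,-29.7,0]
    - [25,-33,0]
    - [27.5,-36.3,0]
    - [30,-39.6,0]
    - [32,-43,0]
    - [32,-46.5,0]
    - [31.5,-50.5,0]
  grip: [0.4,0.4,0.4,0.4,0.4,0.4,0.4,0.4,0.4,0.4,0.4,0.4,0.4,0.4,0.4]
  newtons: 30

```text
time: 1.35
position: [0.5369, 0.0783, 0.2221]
tool_rot: [0.796, 0.605, 0.001, 0.0]
ft_force: [0.5, -0.3, -0.3]
grip_width: 0.0348
```

Request:
carry_out:
  dr:
    - [0,0,0]
    - [0,0,0]
    - [0,0,0]
    - [0,0,0]
    - [0,0,0]
    - [0,0,0]
    - [0,0,0]
    - [0,0,0]
    - [0,0,0]
    - [0,0,0]
    - [0,0,0]
    - [0,0,0]
    - [0,0,0]
    - [0,0,0]
    - [0,0,0]
    - [0,0,0]
    - [0,0,0]
    - [0,0,0]
    - [0,0,0]
  translation:
    - [-1.1,-3.7,0]
    - [-2.2,-7.4,0]
    - [-3.3,-11.1,0]
    - [-4.4,-14.8,0]
    - [-5.5,-18.5,0]
    - [-6.6,-22.2,0]
    - [-7.7,-25.9,0]
    - [-8.8,-29.6,0]
    - [-9.9,-33.3,0]
    - [-11,-37,0]
    - [-11.7,-40.2,0]
    - [-11.7,-40.2,0]
    - [-11.7,-40.2,0]
    - [-11.7,-40.2,-3.5]
    - [-11.7,-40.2,-7]
    - [-11.7,-40.2,-10.5]
    - [-11.7,-40.2,-14]
    - [-11.7,-40.2,-15.2]
    - [-11.7,-40.2,-15.2]
  grip: [0.4,0.4,0.4,0.4,0.4,0.4,0.4,0.4,0.4,0.4,0.4,0.4,0.4,0.4,0.4,0.4,0.4,0.4,0.4]

```text
time: 2.93
position: [0.4163, -0.3181, 0.0672]
tool_rot: [0.796, 0.605, -0.0, -0.005]
ft_force: [-0.2, -0.5, 0.4]
grip_width: 0.0349
```

Request:
carry_out:
  dr:
    - [0,0,0]
    - [0,0,0]
    - [0,0,0]
    - [0,0,0]
    - [0,0,0]
    - [0,0,0]
  translation:
    - [0,0,0]
    - [0,0,0]
    - [0,0,0]
    - [0,0,0]
    - [0,0,0]
    - [0,0,0]
  grip: [0.3,0.2,0.1,0,0,0]
  newtons: 40

```text
time: 3.43
position: [0.4186, -0.3223, 0.072]
tool_rot: [0.797, 0.605, 0.0, 0.001]
ft_force: [0.6, 2.6, 7.3]
grip_width: 0.0193
```

Request:
carry_out:
  dr:
    - [0,0,0]
    - [0,0,0]
    - [0,0,0]
    - [0,0,0]
    - [0,0,0]
    - [0,0,0]
    - [0,0,0]
    - [0,0,0]
  translation:
    - [0,0,1]
    - [0,0,3]
    - [0,0,5.5]
    - [0,0,8.5]
    - [0,0,12]
    - [0,0,15]
    - [0,0,15]
    - [0,0,15]
  grip: [0,0,0,0,0,0,0,0]

```text
time: 4.1
position: [0.4187, -0.3229, 0.2229]
tool_rot: [0.796, 0.605, 0.0, 0.003]
ft_force: [-1.0, -0.6, -2.2]
grip_width: 0.0189
```

Request:
carry_out:
  dr:
    - [0,0,0]
    - [0,0,0]
    - [0,0,0]
    - [0,0,0]
    - [0,0,0]
    - [0,0,0]
    - [0,0,0]
    - [0,0,0]
    - [0,0,0]
    - [0,0,0]
    - [0,0,0]
    - [0,0,0]
    - [0,0,0]
    - [0,0,0]
    - [0,0,0]
    - [0,0,0]
    - [0,0,0]
  translation:
    - [0.8,1.9,0]
    - [2.4,5.6,0]
    - [4,9.3,0]
    - [5.6,13,0]
    - [7.2,16.7,0]
    - [8.8,20.4,0]
    - [10.4,24.1,0]
    - [12,27.8,0]
    - [13.6,31.5,0]
    - [15.2,35.2,0]
    - [16.1,37.1,0]
    - [16.1,37.1,0]
    - [16.1,37.1,-3]
    - [16.1,37.1,-6]
    - [16.1,37.1,-8.5]
    - [16.1,37.1,-8.5]
    - [16.1,37.1,-8.5]
  grip: [0,0,0,0,0,0,0,0,0,0,0,0,0,0,0,0,0]

```text
time: 5.52
position: [0.5766, 0.0485, 0.1332]
tool_rot: [0.797, 0.604, -0.003, -0.002]
ft_force: [-0.2, -0.3, -0.9]
grip_width: 0.0192
```

Run:
```python
from rig import robot
import cv2,pickle,numpy as np
s=robot.camera("scene");t=robot.camera("top")
pickle.dump((s,t),open("c2.pkl","wb"))
from h import proj
o=robot.get_obs();print(o["time"],o["position"],o["ft_force"],o["grip_width"])
for c in(s,t):print(proj(c,np.array([.5764,.0499,.058])),proj(c,o["position"]))
a=cv2.resize(s["color"][110:230,310:460],(790,632-32),interpolation=cv2.INTER_CUBIC)
cv2.imwrite("pics/c2.png",np.clip(a*1.5,0,255).astype(np.uint8))
```

```text
5.6167 [0.57956582 0.04838775 0.13619371] [ 0.32233026 -0.17153418 -1.67342228] 0.018899192827331115
[366.90518607 187.06387501] [370.57593319 159.89933884]
[268.4110348  193.68376534] [263.3472425  189.07633867]
```

View pics/c2.png

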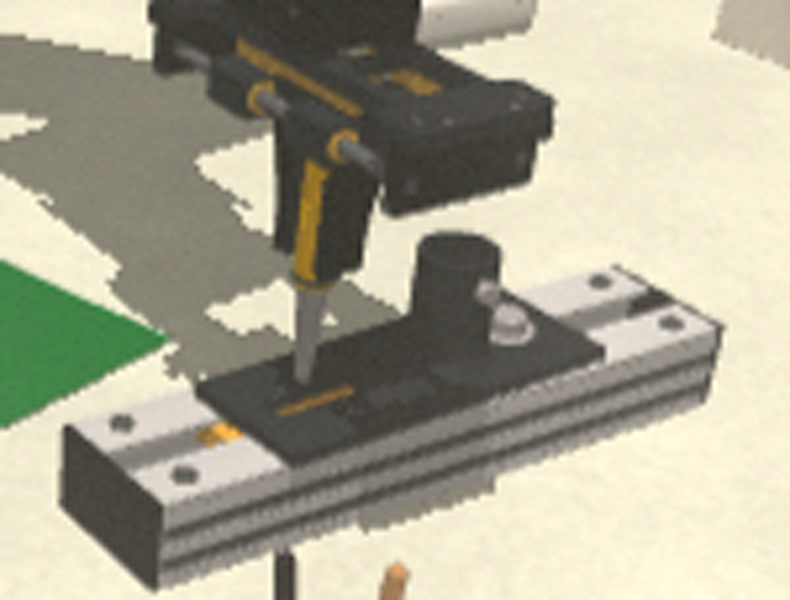

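Run:
```python
from h import *
s,t=pickle.load(open("c2.pkl","rb"))
g=lambda x,y:(310+x/5.267,110+y/5.0)
for z in(.066,.07):
  p=P(s,*g(302,378),z);print(z,p,[proj(s,p+[0,0,d]) for d in(.055,.1)])
print("handle bottom/upper",g(311,283),g(318,165))
O=np.array([.5941,.1134]);u=np.array([-.2689,-.9632]);n=np.array([.9632,-.2689])
R=lambda p:((p[:2]-O)@u*1e3,(p[:2]-O)@n*1e3)
print("tip rail",R(P(s,*g(302,378),.07)))
for q in[(275,414),(355,391)]:print("strip",R(P(s,*g(*q),.046)))
for q in[(122,423),(184,474),(600,282),(672,322)]:print("screw",R(P(s,*g(*q),.05)))
for q in[(206,437),(240,428)]:print("nutend",R(P(s,*g(*q),.046)))
```

```text
0.066 [0.58033416 0.04534147 0.066     ] [array([369.44976143, 166.04763422]), array([371.27671202, 149.13112671])]
0.07 [0.58405171 0.03990301 0.07      ] [array([369.46645855, 165.89302853]), array([371.30866704, 148.83524167])]
handle bottom/upper (369.04689576609076, 166.6) (370.3759255743307, 143.0)
tip rail (np.float64(73.49428398643296), np.float64(10.084826516994497))
strip (np.float64(79.94029000113045), np.float64(1.153750281096637))
strip (np.float64(33.098936044437224), np.float64(2.284716289198779))
screw (np.float64(151.42883703024114), np.float64(-21.737940283043503))
screw (np.float64(151.0221116370821), np.float64(28.803038490676567))
screw (np.float64(-147.22804013198123), np.float64(-21.01343495870563))
screw (np.float64(-148.64995567237906), np.float64(29.801956579815368))
nutend (np.float64(120.52095338560746), np.float64(2.534290333089825))
nutend (np.float64(101.94420370565896), np.float64(3.5833611762223136))
```

Request:
carry_out:
  dr:
    - [0,0,0]
    - [0,0,0]
    - [0,0,0]
    - [0,0,0]
    - [0,0,0]
    - [0,0,0]
  translation:
    - [0,0,-0.4]
    - [0,0,-0.8]
    - [0,0,-1.1]
    - [0,0,-1.3]
    - [0,0,-1.5]
    - [0,0,-1.5]
  grip: [0,0,0,0,0,0]

```text
time: 6.12
position: [0.5788, 0.049, 0.1203]
tool_rot: [0.796, 0.605, -0.0, -0.0]
ft_force: [-0.2, -0.2, -0.8]
grip_width: 0.0194
```

Request:
carry_out:
  dr:
    - [0,0,0]
    - [0,0,0]
    - [0,0,0]
    - [0,0,0]
    - [0,0,0]
  translation:
    - [0,0,-0.2]
    - [0,0,-0.4]
    - [0,0,-0.6]
    - [0,0,-0.8]
    - [0,0,-0.8]
  grip: [0,0,0,0,0]

```text
time: 6.53
position: [0.5787, 0.049, 0.112]
tool_rot: [0.796, 0.605, -0.0, -0.0]
ft_force: [-0.0, -0.3, -2.1]
grip_width: 0.0193
```

Request:
carry_out:
  dr:
    - [0,0,0]
    - [0,0,0]
    - [0,0,0]
    - [0,0,0]
  translation:
    - [0,0,-0.2]
    - [0,0,-0.4]
    - [0,0,-0.4]
    - [0,0,-0.4]
  grip: [0,0,0,0]

```text
time: 6.87
position: [0.5789, 0.049, 0.1084]
tool_rot: [0.796, 0.605, -0.0, -0.0]
ft_force: [-0.5, -0.1, -2.0]
grip_width: 0.019
```

Request:
carry_out:
  dr:
    - [0,0,0]
    - [0,0,0]
    - [0,0,0]
    - [0,0,0]
  translation:
    - [0,0,-0.2]
    - [0,0,-0.4]
    - [0,0,-0.4]
    - [0,0,-0.4]
  grip: [0,0,0,0]

```text
time: 7.2
position: [0.579, 0.049, 0.1044]
tool_rot: [0.796, 0.605, -0.0, -0.0]
ft_force: [-0.0, 0.5, -1.0]
grip_width: 0.0196
```

Request:
carry_out:
  dr:
    - [0,0,0]
    - [0,0,0]
    - [0,0,0]
    - [0,0,0]
    - [0,0,0]
  translation:
    - [-0.03,0.01,-0.15]
    - [-0.06,0.02,-0.3]
    - [-0.1,0.03,-0.45]
    - [-0.1,0.03,-0.6]
    - [-0.1,0.03,-0.6]
  grip: [0,0,0,0,0]

```text
time: 7.62
position: [0.5791, 0.0491, 0.0986]
tool_rot: [0.796, 0.605, 0.001, 0.001]
ft_force: [2.6, -1.0, -1.7]
grip_width: 0.0194
```

Request:
carry_out:
  dr:
    - [0,0,0]
    - [0,0,0]
    - [0,0,0]
    - [0,0,0]
    - [0,0,0]
  translation:
    - [-0.05,0.01,0]
    - [-0.1,0.03,0]
    - [-0.15,0.04,0]
    - [-0.2,0.05,0]
    - [-0.2,0.05,0]
  grip: [0,0,0,0,0]

```text
time: 8.03
position: [0.5786, 0.0492, 0.099]
tool_rot: [0.796, 0.605, 0.002, 0.002]
ft_force: [5.6, -1.9, -3.2]
grip_width: 0.0193
```

Request:
carry_out:
  dr:
    - [0,0,0]
    - [0,0,0]
    - [0,0,0]
    - [0,0,0]
    - [0,0,0]
  translation:
    - [-0.05,0.01,0]
    - [-0.1,0.03,0]
    - [-0.15,0.04,0]
    - [-0.2,0.05,0]
    - [-0.2,0.05,0]
  grip: [0,0,0,0,0]

```text
time: 8.45
position: [0.5783, 0.0493, 0.0994]
tool_rot: [0.796, 0.605, 0.003, 0.004]
ft_force: [8.5, -2.2, -4.0]
grip_width: 0.0194
```

Request:
carry_out:
  dr:
    - [0,0,0]
    - [0,0,0]
    - [0,0,0]
    - [0,0,0]
    - [0,0,0]
    - [0,0,0]
  translation:
    - [-0.05,0.01,0]
    - [-0.1,0.03,-0.1]
    - [-0.1,0.03,-0.2]
    - [-0.1,0.03,-0.3]
    - [-0.1,0.03,-0.4]
    - [-0.1,0.03,-0.4]
  grip: [0,0,0,0,0,0]

```text
time: 8.95
position: [0.5783, 0.0496, 0.0967]
tool_rot: [0.796, 0.605, 0.004, 0.004]
ft_force: [7.8, -2.3, 2.2]
grip_width: 0.0194
```

Request:
carry_out:
  dr:
    - [0,0,0]
    - [0,0,0]
    - [0,0,0]
    - [0,0,0]
    - [0,0,0]
    - [0,0,0]
  translation:
    - [-0.05,0.01,-0.1]
    - [-0.1,0.03,-0.2]
    - [-0.1,0.03,-0.3]
    - [-0.1,0.03,-0.4]
    - [-0.1,0.03,-0.5]
    - [-0.1,0.03,-0.5]
  grip: [0,0,0,0,0,0]

```text
time: 9.45
position: [0.5778, 0.0498, 0.0919]
tool_rot: [0.796, 0.605, 0.005, 0.005]
ft_force: [6.3, -2.3, 3.2]
grip_width: 0.0189
```

Request:
carry_out:
  dr:
    - [0,0,0]
    - [0,0,0]
    - [0,0,0]
    - [0,0,0]
    - [0,0,0]
    - [0,0,0]
  translation:
    - [-0.03,0.01,-0.1]
    - [-0.06,0.02,-0.2]
    - [-0.1,0.03,-0.3]
    - [-0.1,0.03,-0.4]
    - [-0.1,0.03,-0.5]
    - [-0.1,0.03,-0.5]
  grip: [0,0,0,0,0,0]

```text
time: 9.95
position: [0.5773, 0.0499, 0.0868]
tool_rot: [0.796, 0.605, 0.005, 0.005]
ft_force: [8.6, -3.0, 1.1]
grip_width: 0.0192
```

Request:
carry_out:
  dr:
    - [0,0,0]
    - [0,0,0]
    - [0,0,0]
    - [0,0,0]
    - [0,0,0]
    - [0,0,0]
  translation:
    - [-0.03,0.01,-0.1]
    - [-0.06,0.02,-0.2]
    - [-0.1,0.03,-0.3]
    - [-0.1,0.03,-0.4]
    - [-0.1,0.03,-0.4]
    - [-0.1,0.03,-0.4]
  grip: [0,0,0,0,0,0]

```text
time: 10.45
position: [0.5766, 0.0502, 0.0829]
tool_rot: [0.796, 0.605, 0.005, 0.005]
ft_force: [8.8, -2.5, 1.7]
grip_width: 0.0194
```

Request:
carry_out:
  dr:
    - [0,0,0]
    - [0,0,0]
    - [0,0,0]
    - [0,0,0]
    - [0,0,0]
    - [0,0,0]
  translation:
    - [0,0,-0.1]
    - [0,0,-0.2]
    - [0,0,-0.3]
    - [0,0,-0.4]
    - [0,0,-0.5]
    - [0,0,-0.5]
  grip: [0,0,0,0,0,0]

```text
time: 10.95
position: [0.5764, 0.0502, 0.0778]
tool_rot: [0.796, 0.605, 0.005, 0.005]
ft_force: [8.8, -2.6, 1.9]
grip_width: 0.0193
```

Request:
carry_out:
  dr:
    - [0,0,0]
    - [0,0,0]
    - [0,0,0]
    - [0,0,0]
    - [0,0,0]
    - [0,0,0]
  translation:
    - [0,0,-0.1]
    - [0,0,-0.2]
    - [0,0,-0.3]
    - [0,0,-0.4]
    - [0,0,-0.4]
    - [0,0,-0.4]
  grip: [0,0,0,0,0,0]

```text
time: 11.45
position: [0.5763, 0.0502, 0.0737]
tool_rot: [0.796, 0.605, 0.005, 0.005]
ft_force: [8.8, -2.6, 0.4]
grip_width: 0.0191
```

Request:
carry_out:
  dr:
    - [0,0,0]
    - [0,0,0]
    - [0,0,0]
    - [0,0,0]
    - [0,0,0]
    - [0,0,0]
  translation:
    - [0,0,-0.1]
    - [-0.02,0,-0.2]
    - [-0.04,0.01,-0.3]
    - [-0.05,0.01,-0.3]
    - [-0.05,0.01,-0.3]
    - [-0.05,0.01,-0.3]
  grip: [0,0,0,0,0,0]

```text
time: 11.95
position: [0.5762, 0.0503, 0.0708]
tool_rot: [0.796, 0.605, 0.005, 0.005]
ft_force: [10.1, -2.9, 1.6]
grip_width: 0.0195
```

Request:
carry_out:
  dr:
    - [0,0,0]
    - [0,0,0]
    - [0,0,0]
    - [0,0,0]
  translation:
    - [0,0,-0.1]
    - [0,0,-0.2]
    - [0,0,-0.2]
    - [0,0,-0.2]
  grip: [0,0,0,0]

```text
time: 12.28
position: [0.5763, 0.0503, 0.07]
tool_rot: [0.796, 0.605, 0.005, 0.005]
ft_force: [7.9, -3.3, 8.9]
grip_width: 0.0194
```

Run:
```python
from rig import robot
import cv2,pickle,numpy as np
s=robot.camera("scene");pickle.dump(s,open("c3.pkl","wb"))
a=cv2.resize(s["color"][110:230,310:460],(750,600),interpolation=cv2.INTER_CUBIC)
cv2.imwrite("pics/c3.png",np.clip(a*1.5,0,255).astype(np.uint8))
```

```text
(no output)
```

View pics/c3.png

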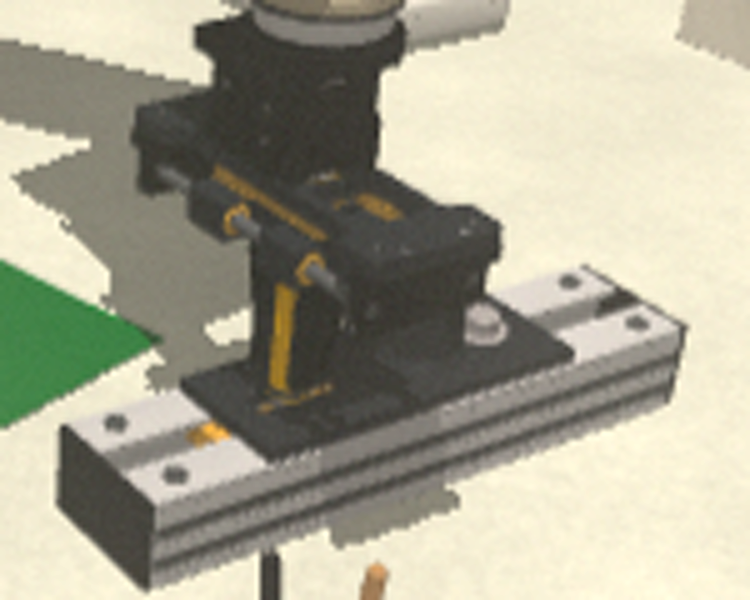

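The shoulder is seated on the foot (a few newtons of axial force) and the plate looks parallel to the rail. I'll take off the side load before withdrawing the drift.

Request:
carry_out:
  dr:
    - [0,0,0]
    - [0,0,0]
    - [0,0,0]
    - [0,0,0]
    - [0,0,0]
    - [0,0,0]
    - [0,0,0]
  translation:
    - [0.1,-0.02,0.1]
    - [0.2,-0.05,0.2]
    - [0.35,-0.08,0.2]
    - [0.5,-0.12,0.2]
    - [0.6,-0.14,0.2]
    - [0.6,-0.14,0.2]
    - [0.6,-0.14,0.2]
  grip: [0,0,0,0,0,0,0]

```text
time: 12.92
position: [0.5766, 0.0501, 0.07]
tool_rot: [0.796, 0.605, 0.001, 0.001]
ft_force: [3.0, -0.1, 7.3]
grip_width: 0.0193
```

Request:
carry_out:
  dr:
    - [0,0,0]
    - [0,0,0]
    - [0,0,0]
    - [0,0,0]
    - [0,0,0]
    - [0,0,0]
  translation:
    - [0.05,0,0.1]
    - [0.1,0,0.2]
    - [0.1,0,0.3]
    - [0.1,0,0.4]
    - [0.1,0,0.4]
    - [0.1,0,0.4]
  grip: [0,0,0,0,0,0]

```text
time: 13.42
position: [0.5766, 0.0501, 0.0724]
tool_rot: [0.796, 0.605, -0.0, 0.0]
ft_force: [4.6, -2.4, -3.2]
grip_width: 0.0193
```

Request:
carry_out:
  dr:
    - [0,0,0]
    - [0,0,0]
    - [0,0,0]
    - [0,0,0]
    - [0,0,0]
    - [0,0,0]
  translation:
    - [0.05,-0.01,0]
    - [0.1,-0.03,0.1]
    - [0.15,-0.04,0.3]
    - [0.15,-0.04,0.5]
    - [0.15,-0.04,0.5]
    - [0.15,-0.04,0.5]
  grip: [0,0,0,0,0,0]

```text
time: 13.92
position: [0.5769, 0.05, 0.0776]
tool_rot: [0.796, 0.605, -0.001, -0.001]
ft_force: [0.7, -0.2, -1.1]
grip_width: 0.0193
```

Request:
carry_out:
  dr:
    - [0,0,0]
    - [0,0,0]
    - [0,0,0]
    - [0,0,0]
    - [0,0,0]
    - [0,0,0]
    - [0,0,0]
    - [0,0,0]
    - [0,0,0]
    - [0,0,0]
    - [0,0,0]
  translation:
    - [0,0,0.5]
    - [0,0,1]
    - [0,0,2]
    - [0,0,3]
    - [0,0,4.5]
    - [0,0,6.5]
    - [0,0,9]
    - [0,0,12]
    - [0,0,14.5]
    - [0,0,14.5]
    - [0,0,14.5]
  grip: [0,0,0,0,0,0,0,0,0,0,0]

```text
time: 14.83
position: [0.5787, 0.0498, 0.2251]
tool_rot: [0.796, 0.605, 0.002, 0.001]
ft_force: [0.3, -0.1, -2.6]
grip_width: 0.0195
```

Request:
carry_out:
  dr:
    - [0,0,0]
    - [0,0,0]
    - [0,0,0]
    - [0,0,0]
    - [0,0,0]
    - [0,0,0]
    - [0,0,0]
    - [0,0,0]
    - [0,0,0]
    - [0,0,0]
    - [0,0,0]
    - [0,0,0]
    - [0,0,0]
    - [0,0,0]
    - [0,0,0]
  translation:
    - [-0.8,-1.9,0]
    - [-2.4,-5.6,0]
    - [-4,-9.3,0]
    - [-5.6,-13,0]
    - [-7.2,-16.7,0]
    - [-8.8,-20.4,0]
    - [-10.4,-24.1,0]
    - [-12,-27.8,0]
    - [-13.6,-31.5,0]
    - [-15,-35.2,0]
    - [-15.8,-37.2,0]
    - [-15.8,-37.2,0]
    - [-15.8,-37.2,0]
    - [-15.8,-37.2,0]
    - [-15.8,-37.2,0]
  grip: [0,0,0,0,0,0,0,0,0,0,0,0,0,0,0]

```text
time: 16.08
position: [0.4198, -0.3203, 0.2218]
tool_rot: [0.796, 0.605, 0.0, -0.001]
ft_force: [-0.3, 0.6, -2.5]
grip_width: 0.0193
```

Run:
```python
from rig import robot
import cv2,pickle,numpy as np
from h import *
t=robot.camera("top");s=robot.camera("scene");pickle.dump((s,t),open("c4.pkl","wb"));o=robot.get_obs();print(o["time"],o["position"],o["tool_rot"],o["ft_force"],o["grip_width"])
a=cv2.resize(t["color"][150:225,240:325],(400,353),interpolation=cv2.INTER_CUBIC)
b=cv2.resize(s["color"][140:290,160:290],(400,462),interpolation=cv2.INTER_CUBIC)
m=np.zeros((470,800,3),np.uint8);m[:353,:400]=a;m[:462,400:]=b
cv2.imwrite("pics/c4.png",np.clip(m*1.5,0,255).astype(np.uint8))
print([proj(s,np.array([.4176,-.3218,z])) for z in(.06,.16)])
```

```text
16.1833 [ 0.42025886 -0.32058954  0.22224571] [ 7.95841770e-01  6.05504277e-01  5.37668708e-05 -6.66569779e-04] [-0.10955688 -0.18388803 -0.73653466] 0.018948555508914725
[array([201.93183552, 222.34111821]), array([195.47257489, 182.46005589])]
```

View pics/c4.png

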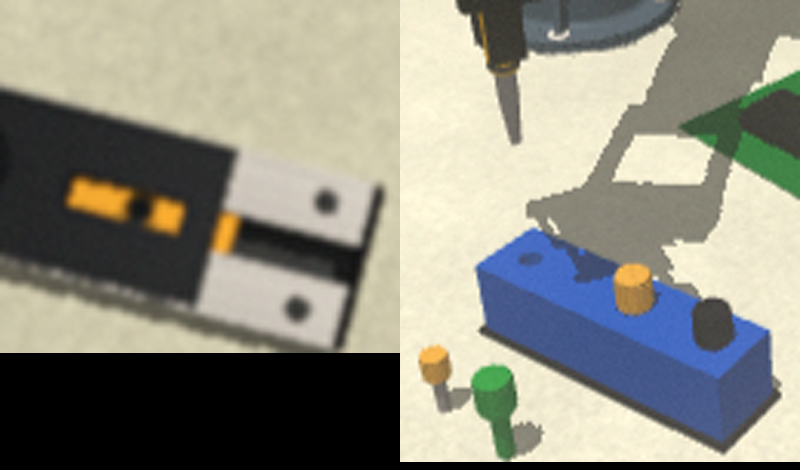

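The foot's slot is now centred on the nut: the hole lies mid-slot at crop (140,207). The empty socket is at crop (530,258). Next I'll put the drift back.

Request:
carry_out:
  dr:
    - [0,0,0]
    - [0,0,0]
    - [0,0,0]
    - [0,0,0]
    - [0,0,0]
    - [0,0,0]
    - [0,0,0]
    - [0,0,0]
    - [0,0,0]
  translation:
    - [-0.2,-0.15,-2]
    - [-0.2,-0.15,-5]
    - [-0.2,-0.15,-7.5]
    - [-0.2,-0.15,-8.5]
    - [-0.2,-0.15,-9.5]
    - [-0.2,-0.15,-10.5]
    - [-0.2,-0.15,-11.5]
    - [-0.2,-0.15,-11.5]
    - [-0.2,-0.15,-11.5]
  grip: [0,0,0,0,0,0,0,0,0]

```text
time: 16.93
position: [0.4181, -0.3238, 0.1075]
tool_rot: [0.796, 0.605, -0.0, -0.0]
ft_force: [0.9, 1.1, -1.4]
grip_width: 0.0189
```

Request:
carry_out:
  dr:
    - [0,0,0]
    - [0,0,0]
    - [0,0,0]
    - [0,0,0]
    - [0,0,0]
    - [0,0,0]
    - [0,0,0]
  translation:
    - [0,0.1,-0.6]
    - [0,0.1,-1.3]
    - [0,0.1,-2]
    - [0,0.1,-2.7]
    - [0,0.1,-3.3]
    - [0,0.1,-3.5]
    - [0,0.1,-3.5]
  grip: [0,0,0,0,0,0,0]

```text
time: 17.52
position: [0.4179, -0.3226, 0.0722]
tool_rot: [0.796, 0.605, -0.0, -0.0]
ft_force: [-0.2, -0.9, -0.6]
grip_width: 0.0194
```

Request:
carry_out:
  dr:
    - [0,0,0]
    - [0,0,0]
    - [0,0,0]
    - [0,0,0]
    - [0,0,0]
    - [0,0,0]
    - [0,0,0]
  translation:
    - [0,0,-0.1]
    - [0,0,-0.15]
    - [0,0,-0.15]
    - [0,0,-0.15]
    - [0,0,-0.15]
    - [0,0,-0.15]
    - [0,0,-0.15]
  grip: [0,0,0,0.15,0.3,0.4,0.4]

```text
time: 18.1
position: [0.4183, -0.323, 0.0711]
tool_rot: [0.796, 0.605, 0.0, 0.0]
ft_force: [0.8, -0.1, -0.6]
grip_width: 0.0309
```

Request:
carry_out:
  dr:
    - [0,0,0]
    - [0,0,0]
    - [0,0,0]
    - [0,0,0]
    - [0,0,-0.12]
    - [0,0,-0.24]
    - [0,0,-0.36]
    - [0,0,-0.48]
    - [0,0,-0.6]
    - [0,0,-0.72]
    - [0,0,-0.84]
    - [0,0,-0.96]
    - [0,0,-1.08]
    - [0,0,-1.2]
    - [0,0,-1.32]
    - [0,0,-1.44]
    - [0,0,-1.56]
    - [0,0,-1.57]
    - [0,0,-1.57]
  translation:
    - [0,0,1.5]
    - [0,0,4.5]
    - [0,0,8]
    - [0,0,11]
    - [0,0,12]
    - [0,0,12]
    - [1,0.2,12]
    - [2,0.5,12]
    - [3,0.7,12]
    - [4,1,12]
    - [5,1.2,12]
    - [6,1.4,12]
    - [7,1.7,12]
    - [8,1.9,12]
    - [9,2.1,12]
    - [9.25,2.2,12]
    - [9.25,2.2,12]
    - [9.25,2.2,12]
    - [9.25,2.2,12]
  grip: [0.4,0.4,0.4,0.4,0.4,0.4,0.45,0.45,0.45,0.45,0.45,0.45,0.45,0.45,0.45,0.45,0.45,0.45,0.45]

```text
time: 19.68
position: [0.5104, -0.3006, 0.1907]
tool_rot: [0.991, -0.134, -0.0, -0.0]
ft_force: [0.1, 0.3, -0.1]
grip_width: 0.0393
```

Run:
```python
from rig import robot
import cv2,pickle,numpy as np
from h import *
s=robot.camera("scene");o=robot.get_obs();print(o["time"],o["position"],o["tool_rot"],o["ft_force"],o["grip_width"])
b=cv2.resize(s["color"][140:290,160:290],(520,600),interpolation=cv2.INTER_CUBIC)
cv2.imwrite("pics/c5.png",np.clip(b*1.5,0,255).astype(np.uint8))
```

```text
19.7333 [ 0.51035361 -0.30066898  0.19077599] [ 9.91001106e-01 -1.33853459e-01 -2.06687950e-04 -1.26926879e-04] [ 0.67565228 -0.11453475  0.39540492] 0.03934221876902234
```

View pics/c5.png

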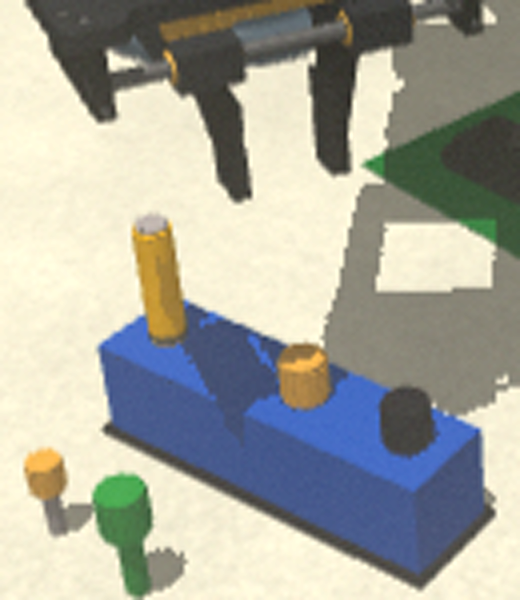

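The drift is seated in its socket, shoulder on the stand (handle base at about (167,338)). The open jaws are above the brass bolt at (303,375).

Request:
carry_out:
  dr:
    - [0,0,0]
    - [0,0,0]
    - [0,0,0]
    - [0,0,0]
    - [0,0,0]
    - [0,0,0]
    - [0,0,0]
    - [0,0,0]
    - [0,0,0]
    - [0,0,0]
    - [0,0,0]
    - [0,0,0]
    - [0,0,0]
  translation:
    - [0,0,-3]
    - [0,0,-6.5]
    - [0,0,-9.5]
    - [0,0,-11]
    - [0,0,-12]
    - [0,0,-12.5]
    - [0,0,-12.5]
    - [0,0,-12.5]
    - [0,0,-12.5]
    - [0,0,-12.5]
    - [0,0,-12.5]
    - [0,0,-12.5]
    - [0,0,-12.5]
  grip: [0.45,0.45,0.45,0.45,0.45,0.45,0.45,0.35,0.2,0.1,0,0,0]
  newtons: 40

```text
time: 20.82
position: [0.5112, -0.3014, 0.0673]
tool_rot: [0.991, -0.135, 0.001, 0.001]
ft_force: [-0.2, -0.8, 6.3]
grip_width: 0.0228
```

Request:
carry_out:
  dr:
    - [0,0,0]
    - [0,0,0]
    - [0,0,0]
    - [0,0,0]
    - [0,0,0]
    - [0,0,0]
    - [0,0,0]
    - [0,0,0]
    - [0,0,0]
    - [0,0,0]
    - [0,0,0]
    - [0,0,0]
    - [0,0,0]
    - [0,0,0]
    - [0,0,0]
    - [0,0,0]
    - [0,0,0]
    - [0,0,0]
    - [0,0,0]
    - [0,0,0]
  translation:
    - [0,0,1]
    - [0,0,3]
    - [0,0,5.5]
    - [0,0,8.5]
    - [0,0,11.5]
    - [0,0,13.3]
    - [0.6,3,13.3]
    - [1.2,6.6,13.3]
    - [1.9,10.2,13.3]
    - [2.6,13.8,13.3]
    - [3.3,17.4,13.3]
    - [4,21,13.3]
    - [4.7,24.6,13.3]
    - [5.4,28.2,13.3]
    - [6,32,13.3]
    - [6.53,35.16,13.3]
    - [6.53,35.16,12]
    - [6.53,35.16,9]
    - [6.53,35.16,6]
    - [6.53,35.16,6]
  grip: [0,0,0,0,0,0,0,0,0,0,0,0,0,0,0,0,0,0,0,0]

```text
time: 22.48
position: [0.5709, 0.0519, 0.1212]
tool_rot: [0.991, -0.135, -0.006, 0.0]
ft_force: [-2.1, 0.8, -1.9]
grip_width: 0.0227
```

Request:
carry_out:
  dr:
    - [0,0,0]
    - [0,0,0]
    - [0,0,0]
  translation:
    - [0,0,0]
    - [0,0,0]
    - [0,0,0]
  grip: [0,0,0]

```text
time: 22.73
position: [0.5773, 0.0505, 0.128]
tool_rot: [0.991, -0.135, 0.002, -0.0]
ft_force: [-0.3, -0.5, -0.7]
grip_width: 0.0233
```

Run:
```python
from rig import robot
import cv2,pickle,numpy as np
from h import *
s=robot.camera("scene");o=robot.get_obs();print(o["time"],o["position"],o["tool_rot"],o["ft_force"],o["grip_width"])
a=cv2.resize(s["color"][110:230,310:460],(750,600),interpolation=cv2.INTER_CUBIC)
cv2.imwrite("pics/c6.png",np.clip(a*1.5,0,255).astype(np.uint8))
```

```text
22.7833 [0.57723941 0.0505426  0.12806591] [ 9.90789562e-01 -1.35397080e-01  1.91453470e-03 -9.43619333e-05] [-0.41473453 -0.14992268 -0.54047119] 0.022996106799971484
```

View pics/c6.png

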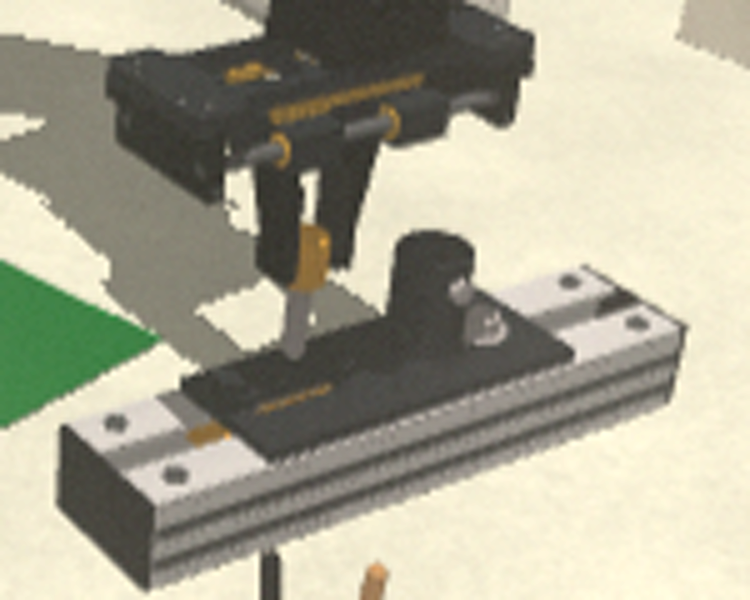

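Request:
carry_out:
  dr:
    - [0,0,0]
    - [0,0,0]
    - [0,0,0]
    - [0,0,0]
    - [0,0,0]
    - [0,0,0]
  translation:
    - [-0.07,-0.03,-0.7]
    - [-0.07,-0.03,-1.4]
    - [-0.07,-0.03,-1.8]
    - [-0.07,-0.03,-2.2]
    - [-0.07,-0.03,-2.4]
    - [-0.07,-0.03,-2.4]
  grip: [0,0,0,0,0,0]

```text
time: 23.28
position: [0.5759, 0.0503, 0.1016]
tool_rot: [0.991, -0.135, 0.001, 0.0]
ft_force: [2.9, -0.7, -1.7]
grip_width: 0.0234
```

Request:
carry_out:
  dr:
    - [0,0,0]
    - [0,0,0]
    - [0,0,0]
    - [0,0,0]
  translation:
    - [0.05,-0.01,0]
    - [0.1,-0.02,0]
    - [0.1,-0.02,-0.1]
    - [0.1,-0.02,-0.2]
  grip: [0,0,0,0]

```text
time: 23.62
position: [0.5764, 0.0504, 0.1003]
tool_rot: [0.991, -0.135, 0.0, -0.0]
ft_force: [1.3, -0.5, -0.9]
grip_width: 0.0231
```

Request:
carry_out:
  dr:
    - [0,0,0]
    - [0,0,0]
    - [0,0,0]
    - [0,0,0]
    - [0,0,0]
  translation:
    - [0.05,-0.01,-0.1]
    - [0.05,-0.01,-0.3]
    - [0.05,-0.01,-0.5]
    - [0.05,-0.01,-0.7]
    - [0.05,-0.01,-0.7]
  grip: [0,0,0,0,0]

```text
time: 24.03
position: [0.5765, 0.0503, 0.0926]
tool_rot: [0.991, -0.135, -0.0, -0.0]
ft_force: [0.8, 0.2, -1.4]
grip_width: 0.0229
```

Request:
carry_out:
  dr:
    - [0,0,0]
    - [0,0,0]
    - [0,0,0]
    - [0,0,0]
    - [0,0,0]
    - [0,0,0]
  translation:
    - [0,0,-0.2]
    - [0,0,-0.4]
    - [0,0,-0.6]
    - [0,0,-0.8]
    - [0,0,-1]
    - [0,0,-1]
  grip: [0,0,0,0,0,0]

```text
time: 24.53
position: [0.5766, 0.0502, 0.0826]
tool_rot: [0.991, -0.135, -0.0, 0.0]
ft_force: [2.0, -0.7, -1.3]
grip_width: 0.0228
```

Request:
carry_out:
  dr:
    - [0,0,0]
    - [0,0,0]
    - [0,0,0]
    - [0,0,0]
    - [0,0,0]
    - [0,0,0]
    - [0,0,0]
    - [0,0,0]
  translation:
    - [0.03,0,-0.3]
    - [0.03,0,-0.6]
    - [0.03,0,-0.9]
    - [0.03,0,-1.2]
    - [0.03,0,-1.4]
    - [0.03,0,-1.6]
    - [0.03,0,-1.7]
    - [0.03,0,-1.7]
  grip: [0,0,0,0,0,0,0,0]

```text
time: 25.2
position: [0.5769, 0.0503, 0.0657]
tool_rot: [0.991, -0.135, -0.0, -0.0]
ft_force: [1.4, -0.5, -1.5]
grip_width: 0.0226
```

Request:
carry_out:
  dr:
    - [0,0,0]
    - [0,0,0]
    - [0,0,0]
    - [0,0,0]
    - [0,0,0]
  translation:
    - [0,0,-0.1]
    - [0,0,-0.2]
    - [0,0,-0.3]
    - [0,0,-0.4]
    - [0,0,-0.4]
  grip: [0,0,0,0,0]

```text
time: 25.62
position: [0.5771, 0.0502, 0.0651]
tool_rot: [0.991, -0.135, 0.001, 0.0]
ft_force: [-4.2, -0.1, 18.4]
grip_width: 0.0229
```

Request:
carry_out:
  dr:
    - [0,0,0]
    - [0,0,0]
    - [0,0,0]
    - [0,0,0]
    - [0,0,0]
    - [0,0,0]
    - [0,0,0]
    - [0,0,0]
    - [0,0,0]
    - [0,0,0]
    - [0,0,0]
    - [0,0,0]
    - [0,0,0]
    - [0,0,0]
  translation:
    - [0,0,0.2]
    - [0,0,0.3]
    - [0,0,0.3]
    - [0,0,0.3]
    - [0,0,0.3]
    - [0,0,0.3]
    - [0,0,0.3]
    - [0,0,1.5]
    - [0,0,4]
    - [0,0,8]
    - [0,0,12]
    - [-3,10,14]
    - [-4,14,14]
    - [-4,14,14]
  grip: [0,0,0.15,0.3,0.45,0.45,0.45,0.45,0.45,0.45,0.45,0.45,0.45,0.45]

```text
time: 26.78
position: [0.543, 0.1698, 0.2018]
tool_rot: [0.991, -0.137, 0.001, -0.0]
ft_force: [0.8, 1.7, 0.3]
grip_width: 0.0393
```

Run:
```python
from rig import robot
import cv2,pickle,numpy as np
from h import *
s=robot.camera("scene");t=robot.camera("top");o=robot.get_obs();print(o["time"],o["position"],o["ft_force"],o["grip_width"])
a=cv2.resize(s["color"][110:290,150:460],(800,464),interpolation=cv2.INTER_CUBIC)
cv2.imwrite("pics/c7.png",np.clip(a*1.5,0,255).astype(np.uint8))
H,S,V=cv2.split(cv2.cvtColor(t["color"],cv2.COLOR_BGR2HSV))
for b in blobs((H>8)&(H<28)&(S>150)&(V>90),(240,150,500,300)):
  p=P(t,*b[2],.084);d=p[:2]-[.5941,.1134];print(b,d@[-.2689,-.9632],d@[.9632,-.2689])
```

```text
26.8833 [0.540617   0.17437924 0.20140159] [ 0.4135435  -0.04977922 -0.02774359] 0.03931313153335173
(np.int32(187), array([254, 188,  25,  11]), array([266.29, 193.  ])) 0.06542686976168541 -0.0006480506810007732
(np.int32(32), array([285, 195,   6,   8]), array([287.5 , 198.75])) 0.11193752050205856 -0.000755218446109002
(np.int32(47), array([480, 247,   7,   8]), array([482.87, 250.55])) 0.5324776581862365 0.0006090130529073008
(np.int32(10), array([449, 265,   4,   7]), array([449.9, 267.4])) 0.4750307734104225 -0.05084986701179471
```

View pics/c7.png

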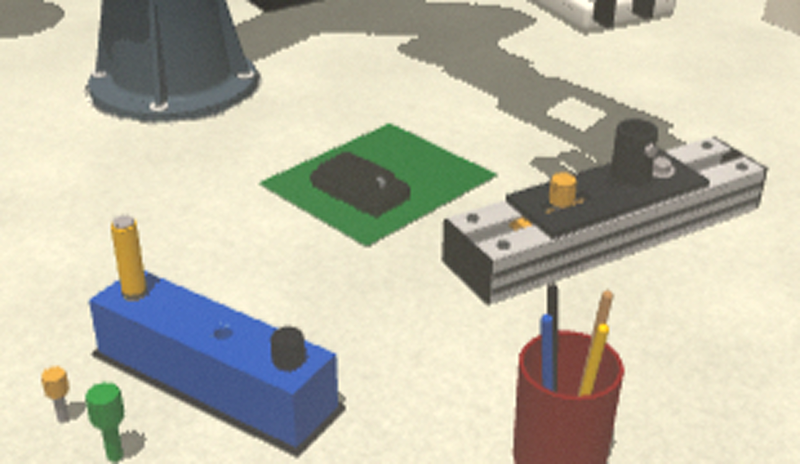

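The bolt head sits flat on the foot at (563,190), on the rail's centre line (x 65, y −0.6 mm). The drift is upright in its socket at (125,260), and everything else is where it was. Nothing is gripped, so I'm handing in.

```bash
python3 -c "
from rig import robot
print(robot.hand_in())"
```

```text
the job is handed in; nothing more can be done
None
```

The job is done and handed in at about 27 s of the 72 s allowed; the hand-in reports no verdict.

- **Drift:** I found the nut hole by sight at rail x ≈ 66 mm and worked the drift down in small steps. The side force stayed around 10 N and the final downward force was about 11 N, with its shoulder on the foot. That brought slot and nut into line, and a top view showed the hole in mid-slot. The drift then went back in its socket.
- **Bolt:** The brass-headed bolt from the stand went through foot and nut, and its head met the foot at about 18 N.
- **Last checks:** The bolt head measured 0.6 mm from the rail's centre line. The drift stood upright in its socket. The short bolt, mouse, pen pot and loose bolts looked unmoved, and the gripper was open and clear.
- **Disagreement:** The two cameras differed by about 4 mm across the rail. I relied on the top view and on feel; both agreed with the fit.

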